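# Turn the depositor's portion dial to the three-dot tag

### The job

Set the depositor's portion dial to the tag with three dots: push the dial's upstanding tab round with the fingertips, gently and without gripping it, until its round sight window is centred over the three-dot tag, then take the hand away. Leave the nozzles, chocolate shells and cup standing where they are.

Things in the scene. Friction and masses are not known exactly. Their poses are not given: they have to be found in the camera images.
- machine: fixed tabletop depositor, bolted down: round aluminium foot plate 274 mm across, 12 mm thick; behind its centre a white housing 88 x 150 mm, 85 mm high (front face 62 mm behind the centre) with a steel hopper, 141 mm high in all. Origin: centre of the plate's underside, on the dial's vertical axis. Its -x axis points to its front (to the robot, turned up to 15 degrees either way), z up.
- dial_turn (a joint): dial angle, rad, about the machine's vertical axis; 0: tab to the machine's front (-x); grows counterclockwise from above; stops at -1.5 and 1.5. The tags stand at -1.152, -0.384, 0.384 and 1.152. No spring and no clicks: the dial turns stiffly, with about 1 N at the tab, and stays where it is left. It starts between the two middle tags.
- window (a point): centre of the dial's round sight window: flat steel ring, 46 mm inside, 56 mm outside, 110 mm from the dial's axis, 22 mm above the worktop, that travels over the tags. It lies on the line from the axis to the tab. The hub disc on the axis is 112 mm across, its cap 43 mm above the worktop.
- tab (a point): middle of the dial's upstanding tab, a steel blade at the dial's outer end, just outside the foot plate: 26 mm along the radius (142 to 168 mm from the axis), 10 mm thick across it, 20 to 62 mm above the worktop. This point lies 155 mm from the axis, 41 mm above the worktop. Its x axis points along the radius towards the dial's axis; y is across the tab's broad faces.
- dial: the whole turning dial of steel: hub disc, arm, sight window and tab in one piece. Origin on the dial's vertical axis at worktop height; its -x axis points from the axis to the window and the tab, z up.
- tag_1: fixed white round tag with one raised black dot, 40 mm across, 4 mm thick, on the foot plate 110 mm from the dial's axis at one of the four positions (the four tags are mixed anew each time); origin: centre of its underside, 12 mm above the worktop
- tag_2: fixed white round tag with two raised black dots, 40 mm across, 4 mm thick, on the foot plate 110 mm from the dial's axis at one of the four positions (the four tags are mixed anew each time); origin: centre of its underside, 12 mm above the worktop
- tag_3: fixed white round tag with three raised black dots in a triangle, 40 mm across, 4 mm thick, on the foot plate 110 mm from the dial's axis at one of the four positions (the four tags are mixed anew each time); origin: centre of its underside, 12 mm above the worktop
- tag_4: fixed white round tag with four raised black dots in a square, 40 mm across, 4 mm thick, on the foot plate 110 mm from the dial's axis at one of the four positions (the four tags are mixed anew each time); origin: centre of its underside, 12 mm above the worktop
- nozzle_a: steel piping nozzle, a cone 27 mm across and 34 mm high, loose on the worktop before the machine; a bystander; origin: centre of its underside
- nozzle_b: steel piping nozzle, a cone 27 mm across and 36 mm high, loose on the worktop before the machine; a bystander; origin: centre of its underside
- nozzle_c: steel piping nozzle, a cone 27 mm across and 30 mm high, loose on the worktop before the machine; a bystander; origin: centre of its underside
- shell_a: open brown chocolate shell, 41 mm across, 20 mm high, loose on the worktop before the machine; a bystander; origin: centre of its underside
- shell_b: closed brown chocolate shell, 41 mm across, 16 mm high, loose on the worktop before the machine; a bystander; origin: centre of its underside
- cup: small clear cup, 50 mm across, 60 mm high, loose on the worktop before the machine; a bystander; origin: centre of its underside

How it is judged:
By the outcome, as a careful person would: the job done as asked, in the order asked, and still so for the second after the job is handed in, with the robot touching nothing.
It also fails if it takes over 48 s, if anything falls off the work surface, if the arm or the gripper's body presses on something with over 40 N, if the wrist force passes 120 N, or if a joint passes its speed limit or range.

### The arm

A 6-joint arm with a two-finger parallel gripper is mounted at the origin on a cart in front of the work surface, level with it; the furniture and walls round the work are solid. World frame = base frame: x ahead of the robot, y to its left, z up, the work surface at z = 0. Lengths are in mm, angles in rad, forces in N, time in s.
With the tool pointing down it reaches from about 350 to 875 mm from the base axis. Payload 4.2 kg.
Tool frame: the origin (TCP) lies between the finger pads; the fingertips stand 14 mm ahead of it and the grasp point (between the pads) lies 5 mm behind it; z points along the fingers, y is the line along which they close (so a half turn about z gives the same grasp; the last joint's range is limited). The gripper opens to 85 mm and grips with 20 to 120 N. Pads are 22 mm wide; open, the fingers measure 114 mm over their backs; the gripper's body (76 mm by 85 mm) begins 54 mm behind the grasp point. The pads swing forward as they close: fully open they stand 13 mm farther back than shut.
Start: joints at [1.534, 0.385, 0.008, 0, -1.194, -0.259], TCP at [182.158, 597.844, 217.912] pointing down, gripper open.
Joint ranges: [-3.14, 3.14], [-1.21, 2.06], [-1.07, 1.41], [-3.16, 2.05], [-2.99, -0.16], [-3.1, 3.1]. Speed limits (rad/s): [2.79, 2.79, 3.14, 3.14, 3.14, 3.14].

### API

Orientations are given as a unit quaternion [x, y, z, w].
In Python, from bench import * gives the robot as it stands.
- The arm moves only by the tool carry_out, never from a script. Its argument "motion" is a list of rows, each a list of 7 numbers: the turn, a rotation vector about the tool's x, y, z in rad, then the shift along the tool's x, y, z in mm, then the opening, from -1 (shut) to 1 (fully open), so that 0 is half open. A call has 1 to 5 rows; each row is the pose to reach, as a shift and turn from the pose commanded when the call began, along the tool's axes at that moment; what a row does not reach only later rows make up. A row lasts 1/8 s, in which the tool goes at most 62.5 mm and 10.7 degrees, less where a joint would pass 70% of its speed; a pose out of reach is approached as far as the arm can. A call with a gripper value outside its range is refused whole. The fingers move at their own pace and stop on an object; the grip force is fixed at half the most. Time passes only in rows, so rows that repeat a pose let the fingers close. It gives the time, the measured TCP pose, the force, the opening and the grip force at its end, in the units of the state.
- read_state(): the state, without advancing time (a new reading comes with each control period).
- get_image(name): name is "scene" or "top"; returns a dict with "color" (420x560x3 uint8, blue, green, red), "mtx" (3x3 intrinsics, pixels), "position" and "orientation" of the camera in the world. Camera axes: x right, y down, z forward; pixel columns grow to the right and rows downward; lengths in mm; the calibration is good to about 2 mm. A picture is of the moment at which its call begins. There is no depth.
- job_done(): hands the job in; it is judged then, once.
The state is a dict: "clock": time; "joints": joint angles; "joint_vel": joint speeds; "joint_efforts": joint torques, N m; "position": TCP position; "ee_rot": TCP orientation; "contact_force": force on the tool from outside, world axes, zero at the start; "wrist_torque": the same for the moment, N m; "gripper_width": finger opening in mm; "grasp_force": force on a finger pad.
Only numpy, scipy, OpenCV 4.12 (cv2) and the standard library are available. Lean on these libraries where they do the work, as an engineer would, in place of code of your own. Each camera call takes 0.05 s, during which the arm holds its last target. There are 200 camera calls.

## Working session

There is one attempt and no reset: what is moved stays moved. The work goes in short steps, Python scripts to look and compute and a tool call to move; the robot and the scene stay as the last step left them, time stands still between calls to the robot, and variables do not carry over. Pictures are saved under pics/ and viewed, at most 10 in all, crops included, and the job is handed in when it is done.

Besides the shell and the picture viewer there is one more tool, called after "Call:" as a command line: name --pt "numbers of a row" for each row, then --argument value for the rest. carry_out: Moves the arm, as the interface text tells. Its arguments: {"type":"object","properties":{"motion":{"type":"array"}},"required":["motion"]}

```bash
mkdir -p pics
cat > h.py <<'E'
from bench import *
import numpy as np, cv2
from scipy.spatial.transform import Rotation as R
def ray(im,u,v,z):
    K=np.array(im["mtx"]);d=R.from_quat(im["orientation"]).as_matrix()@np.linalg.solve(K,[u,v,1.])
    p=np.array(im["position"],float);return p+d*(z-p[2])/d[2]
def proj(im,P):
    q=R.from_quat(im["orientation"]).as_matrix().T@(np.array(P,float)-np.array(im["position"]))
    q=np.array(im["mtx"])@q;return q[:2]/q[2]
E
python3 - <<'E'
from h import *
for n in("top","scene"):
    im=get_image(n);cv2.imwrite(f"pics/{n}0.png",im["color"]);print(n,np.round(im["position"]),np.round(R.from_quat(im["orientation"]).as_matrix(),2).tolist(),im["mtx"])
s=read_state();print(s["clock"],s["position"],R.from_quat(s["ee_rot"]).as_matrix().round(3).tolist())
E
```

```text
top [380. -21. 901.] [[-0.01, -0.99, 0.14], [-1.0, 0.01, -0.01], [0.01, -0.14, -0.99]] [[403.09033463   0.         282.52017506]
 [  0.         403.09033463 212.61209557]
 [  0.           0.           1.        ]]
scene [-96. 372. 524.] [[-0.53, -0.46, 0.71], [-0.85, 0.27, -0.46], [0.02, -0.85, -0.53]] [[511.63401201   0.         279.98908034]
 [  0.         511.63401201 210.06428228]
 [  0.           0.           1.        ]]
0.1 [182.00649347 597.3369467  216.92463788] [[0.957, -0.292, -0.0], [-0.292, -0.957, -0.002], [0.0, 0.002, -1.0]]
```

View pics/top0.png

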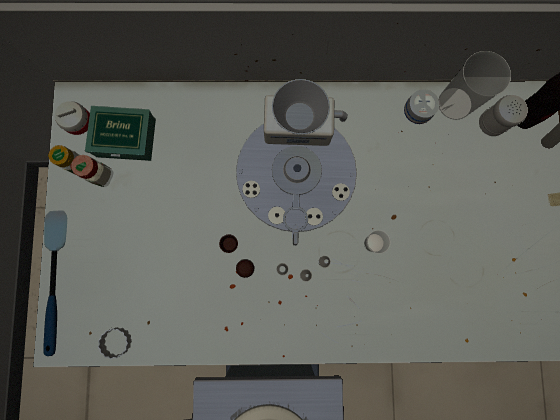

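View pics/scene0.png

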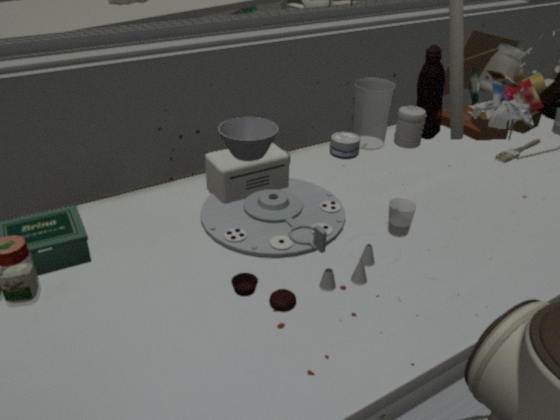

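The top view shows the tags at about (251,189) with 4 dots, (277,215) with 1, (314,216) with 2 and (341,192), probably 3. The tab is near (295,238). The shells, nozzles and cup stand in front (rows 240–275).

Run:
```python
from h import *
im=get_image("top");c=im["color"];g=cv2.cvtColor(c,cv2.COLOR_BGR2GRAY)
cv2.imwrite("pics/crop.png",cv2.resize(c[120:290,215:395],None,fx=4,fy=3.5,interpolation=cv2.INTER_CUBIC)[:600,:])
hsv=cv2.cvtColor(c,cv2.COLOR_BGR2HSV)
T=[]
for (u,v) in [(251,189),(277,215),(314,216),(341,192)]:
    w=hsv[v-12:v+13,u-12:u+13]
    m=((w[...,1]<30)&(w[...,2]>g[v-12:v+13,u-12:u+13].max()-45)).astype(np.uint8)
    cs=max(cv2.findContours(m,cv2.RETR_EXTERNAL,cv2.CHAIN_APPROX_NONE)[0],key=cv2.contourArea)
    (x,y),r=cv2.minEnclosingCircle(cs);p=ray(im,u-12+x,v-12+y,16);T.append(p);print((u,v),(u-12+x).__round__(1),round(v-12+y,1),round(r,1),p.round(1))
T=np.array(T)
# solve centre+yaw from outer tags (angle of tag: th about -x)
from scipy.optimize import least_squares
th=np.array([1.152,.384,-.384,-1.152])  # guess sign by y
def f(q,idx,t): return np.concatenate([T[idx,0]-q[0]+110*np.cos(q[2]+t),T[idx,1]-q[1]+110*np.sin(q[2]+t)])
for idx in ([0,3],[0,1,2,3]):
  for s in(1,-1):
    r=least_squares(f,[590,-50,0],args=(idx,s*th[idx]));print(idx,s,r.x.round(3),r.fun.round(1))
for n,u,v,z in [("hubcap",297,168,43),("tabtop",295,235,62),("cup",376,242,30),("noz",325,262,17),("noz",306,275,17),("noz",282,269,17),("sh",245,268,15),("sh",229,243,15),("platecentre",296.5,175.5,12)]: print(n,ray(im,u,v,z).round(0))
```

```text
(251, 189) 251.0 189.0 17.0 [559.7  35.2  16. ]
(277, 215) 277.0 215.0 17.0 [500.7 -22.6  16. ]
(314, 216) 314.0 216.0 17.0 [ 498.  -104.6   16. ]
(341, 192) 341.0 192.0 17.0 [ 551.8 -166.2   16. ]
[0, 3] 1 [511.092 -63.749   3.102] [ 0.  -0.   0.3 -0.3]
[0, 3] -1 [ 6.00489e+02 -6.72590e+01 -3.90000e-02] [ 0.  -0.   0.3 -0.3]
[0, 1, 2, 3] 1 [454.275 -61.675   3.102] [ 56.8 -57.1 -56.6  56.8  -1.8   1.9   2.2  -2.4]
[0, 1, 2, 3] -1 [ 6.00888e+02 -6.73230e+01 -3.80000e-02] [-0.2  0.2  0.6 -0.5  0.4 -0.3  0.  -0.1]
hubcap [601. -67.  43.]
tabtop [452. -60.  62.]
cup [ 438. -237.   30.]
noz [ 396. -127.   17.]
noz [369. -85.  17.]
noz [382. -33.  17.]
sh [385.  48.  15.]
sh [440.  83.  15.]
platecentre [591. -67.  12.]
```

View pics/crop.png

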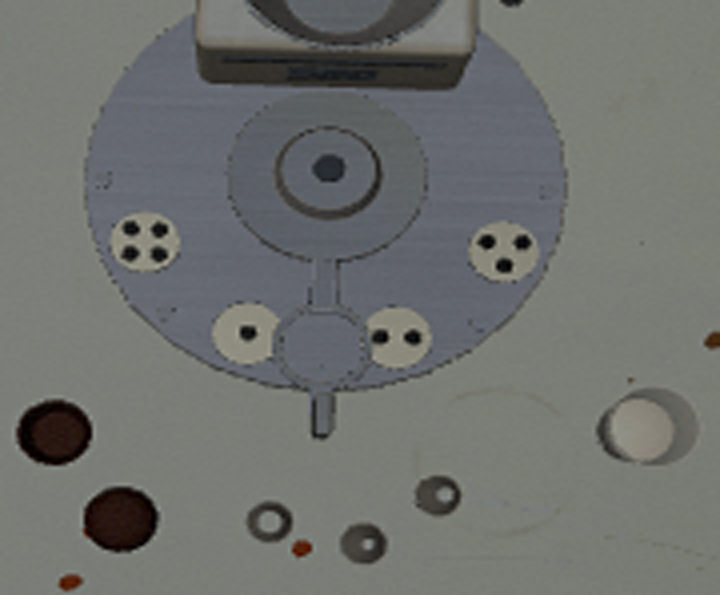

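The crop confirms that the right-hand tag at top-view (341,192) has three dots. The fit puts the axis at (601,−67) with yaw −0.038 and fits the hub cap, so the target dial angle is +1.152. I'll shut the fingers and approach the tab's +y side, with tool x along the tangent.

Call:
carry_out --pt "0 0 0.18 40 47 6 -1" --pt "0 0 0.36 80 94 12 -1" --pt "0 0 0.5 115 136 18 -1" --pt "0 0 0.64 150 178 24 -1" --pt "0 0 0.75 185 220 30 -1"

```text
clock: 0.78
position: [295.3, 331.6, 187.7]
ee_rot: [0.866, -0.501, 0.0, 0.0]
contact_force: [0.8, 0.6, 0.3]
gripper_width: -0.4
grasp_force: 0.0
```

```bash
cat >> h.py <<'E'
C=np.array([601,-67.3]);YAW=-.038
def rel(x,y,z,head,s=None):
    s=s or read_state();M=R.from_quat(s["ee_rot"]);h=np.r_[np.cos(head),np.sin(head),0]
    T=np.c_[h,np.cross([0,0,-1],h),[0,0,-1]]
    return np.r_[(M.inv()*R.from_matrix(T)).as_rotvec().round(3),M.inv().apply(np.array([x,y,z])-s["position"]).round(1)].tolist()
def arc(t,z=44,off=16,r=155):  # tool pose pushing the tab at dial angle t, off = TCP behind tab middle
    p=t+YAW;d=np.array([np.cos(p),np.sin(p)]);n=np.array([np.sin(p),-np.cos(p)])
    q=C-r*d-off*n;return q[0],q[1],z,p-np.pi/2
def st():
    s=read_state();print(round(s["clock"],2),s["position"].__class__.__name__,np.round(s["position"],1),"head",np.round(R.from_quat(s["ee_rot"]).as_rotvec(),3),"F",np.round(s["contact_force"],1),"w",s["gripper_width"])
E
python3 -c "
from h import *
st();print(rel(*arc(0,z=150,off=40)))"
```

```text
0.78 ndarray [295.3 331.6 187.7] head [ 2.719 -1.573  0.   ] F [0.8 0.6 0.3] w -0.3758223556067434
[-0.0, -0.0, 0.56, 382.0, 43.9, 37.7]
```

Call:
carry_out --pt "0 0 0.1 55 6 6 -1" --pt "0 0 0.2 110 12 12 -1" --pt "0 0 0.3 165 18 18 -1" --pt "0 0 0.4 220 24 24 -1" --pt "0 0 0.46 270 30 30 -1"

```text
clock: 1.4
position: [404.8, 83.1, 157.9]
ee_rot: [0.729, -0.685, 0.0, -0.0]
contact_force: [0.1, 0.6, -0.2]
gripper_width: -0.2
grasp_force: 0.0
```

```bash
python3 -c "
from h import *
st();print(rel(*arc(0,z=150,off=40)))"
```

```text
1.4 ndarray [404.8  83.1 157.9] head [-2.29  2.15 -0.  ] F [ 0.1  0.6 -0.2] w -0.16010755758062994
[-0.001, 0.0, 0.101, 107.0, -36.2, 7.9]
```

Call:
carry_out --pt "0 0 0.05 50 -16 4 -1" --pt "0 0 0.1 90 -30 8 -1" --pt "0 0 0.1 107 -36 8 -1" --pt "0 0 0.1 107 -36 8 -1"

```text
clock: 1.9
position: [447.2, -20.7, 149.5]
ee_rot: [-0.694, 0.72, 0.0, -0.0]
contact_force: [0.2, -1.0, 0.3]
gripper_width: -0.3
grasp_force: 0.0
```

Run:
```python
from h import *
st();print(rel(*arc(0,z=44,off=40)))
im=get_image("scene");cv2.imwrite("pics/s1.png",im["color"])
```

```text
1.9 ndarray [447.2 -20.7 149.5] head [ 2.179e+00 -2.263e+00 -1.000e-03] F [ 0.2 -1.   0.3] w -0.28089042552376303
[0.001, -0.0, 0.0, 0.7, -0.5, 105.5]
```

View pics/s1.png

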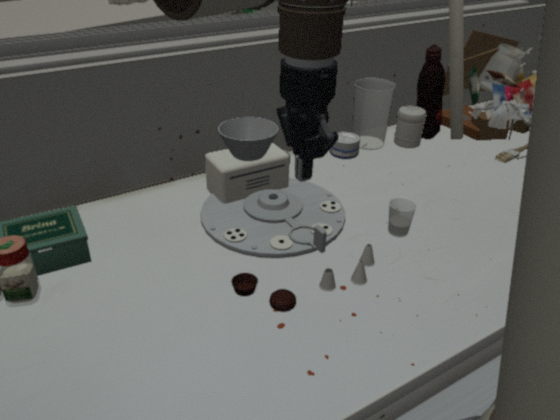

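The shut fingertips are at about (303,178), hanging above the tab's +y side with nothing beneath them. I'll descend.

Call:
carry_out --pt "0 0 0 0 0 45 -1" --pt "0 0 0 0 0 85 -1" --pt "0 0 0 0 0 105 -1" --pt "0 0 0 0 0 105 -1"

```text
clock: 2.45
position: [445.9, -19.2, 43.8]
ee_rot: [-0.695, 0.719, 0.001, -0.002]
contact_force: [0.3, 0.8, 1.3]
gripper_width: 0.3
grasp_force: 0.0
```

Run:
```python
from h import *
st()
for t in(0,.05,.1,.15,.2): print(rel(*arc(t,off=20)))
im=get_image("top");c=im["color"];cv2.imwrite("pics/t2.png",cv2.resize(c[140:290,215:395],None,fx=4,fy=4,interpolation=cv2.INTER_CUBIC))
print((proj(im,[447.5,-21,30])-[215,140])*4)
```

```text
2.45 ndarray [445.9 -19.2  43.8] head [ 2.182 -2.256 -0.003] F [0.3 0.8 1.3] w 0.2616319923540809
[0.004, -0.001, 0.004, 22.2, -1.7, -0.2]
[0.004, -0.001, -0.046, 30.0, -0.9, -0.1]
[0.004, -0.001, -0.096, 37.8, -0.4, -0.1]
[0.004, -0.001, -0.146, 45.6, -0.3, -0.1]
[0.004, -0.001, -0.196, 53.4, -0.7, -0.1]
[245.74760062 394.06563438]
```

View pics/t2.png

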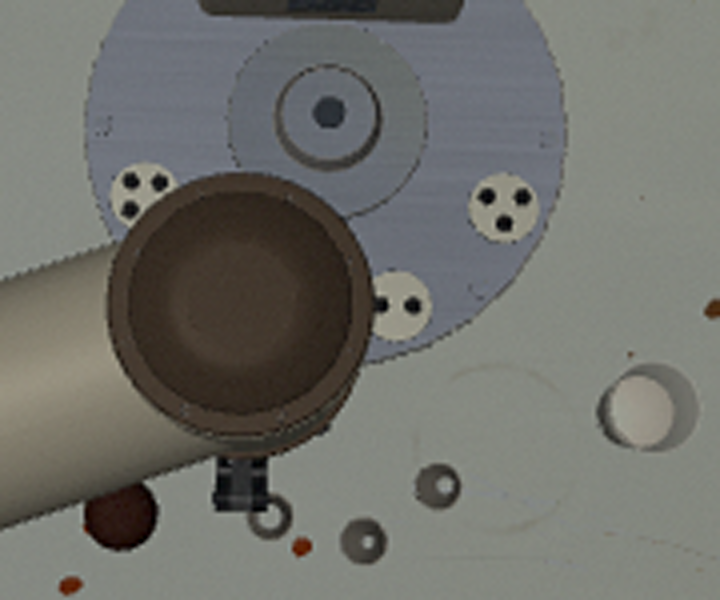

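The arm hides the dial from above. The black part at (243,485) is the gripper body seen high up, and the nozzles and tags are undisturbed. I'll start the push along the arc.

Call:
carry_out --pt "0 0 0 12 -1 0 -1" --pt "0 0 0 22 -2 0 -1" --pt "0 0 -0.05 30 -1 0 -1" --pt "0 0 -0.1 38 -0.5 0 -1" --pt "0 0 -0.15 46 -0.5 0 -1"

```text
clock: 3.12
position: [447.2, -66.3, 45.9]
ee_rot: [0.747, -0.665, 0.001, -0.001]
contact_force: [1.2, 1.2, -0.4]
gripper_width: -0.1
grasp_force: 0.5
```

Run:
```python
from h import *
st()
for t in(.2,.26,.32,.38,.44): print(rel(*arc(t,off=18)))
```

```text
3.12 ndarray [447.2 -66.3  45.9] head [-2.344  2.087 -0.003] F [ 1.2  1.2 -0.4] w -0.1222650074970203
[-0.003, 0.0, -0.046, 7.9, 3.0, 1.9]
[-0.003, 0.0, -0.106, 17.3, 3.4, 1.9]
[-0.003, 0.0, -0.166, 26.6, 3.2, 1.9]
[-0.003, -0.0, -0.226, 36.0, 2.4, 1.9]
[-0.003, -0.0, -0.286, 45.2, 1.1, 1.9]
```

Call:
carry_out --pt "0 0 -0.046 8 1.5 1 -1" --pt "0 0 -0.106 17 2 1.5 -1" --pt "0 0 -0.166 26.5 2 1.5 -1" --pt "0 0 -0.226 36 1.5 1.5 -1" --pt "0 0 -0.286 45 0.5 1.5 -1"

```text
clock: 3.75
position: [451.5, -111.2, 44.2]
ee_rot: [0.834, -0.552, 0.001, -0.001]
contact_force: [0.6, 1.1, 0.1]
gripper_width: 0.2
grasp_force: 0.4
```

Run:
```python
from h import *
st()
for t in(.5,.56,.62,.68,.74): print(rel(*arc(t,off=18)))
```

```text
3.75 ndarray [ 451.5 -111.2   44.2] head [-2.619  1.732 -0.003] F [0.6 1.1 0.1] w 0.23709178065352537
[-0.002, -0.001, -0.06, 9.4, 1.0, 0.2]
[-0.002, -0.001, -0.12, 18.8, 1.2, 0.2]
[-0.002, -0.001, -0.18, 28.1, 0.9, 0.2]
[-0.002, -0.001, -0.24, 37.4, 0.0, 0.3]
[-0.002, -0.001, -0.3, 46.7, -1.4, 0.3]
```

Call:
carry_out --pt "0 0 -0.06 9.5 0.5 0 -1" --pt "0 0 -0.12 19 1 0 -1" --pt "0 0 -0.18 28 1 0 -1" --pt "0 0 -0.24 37.5 0 0 -1" --pt "0 0 -0.3 46.5 -1.5 0 -1"

```text
clock: 4.38
position: [470.5, -153.6, 44.1]
ee_rot: [0.907, -0.421, 0.001, -0.0]
contact_force: [-1.0, 1.0, 0.4]
gripper_width: 0.2
grasp_force: 0.4
```

Run:
```python
from h import *
st()
for t in(.8,.86,.92,.98,1.02): print(rel(*arc(t,off=18)))
im=get_image("scene");cv2.imwrite("pics/s3.png",cv2.resize(im["color"][130:300,180:420],None,fx=3,fy=3,interpolation=cv2.INTER_CUBIC))
```

```text
4.38 ndarray [ 470.5 -153.6   44.1] head [-2.849e+00  1.322e+00 -2.000e-03] F [-1.   1.   0.4] w 0.17826732721091287
[-0.001, -0.001, -0.06, 9.7, 0.5, 0.1]
[-0.001, -0.001, -0.12, 19.1, 0.7, 0.1]
[-0.001, -0.001, -0.18, 28.4, 0.4, 0.2]
[-0.001, -0.001, -0.24, 37.8, -0.5, 0.2]
[-0.001, -0.001, -0.28, 43.9, -1.4, 0.2]
```

View pics/s3.png

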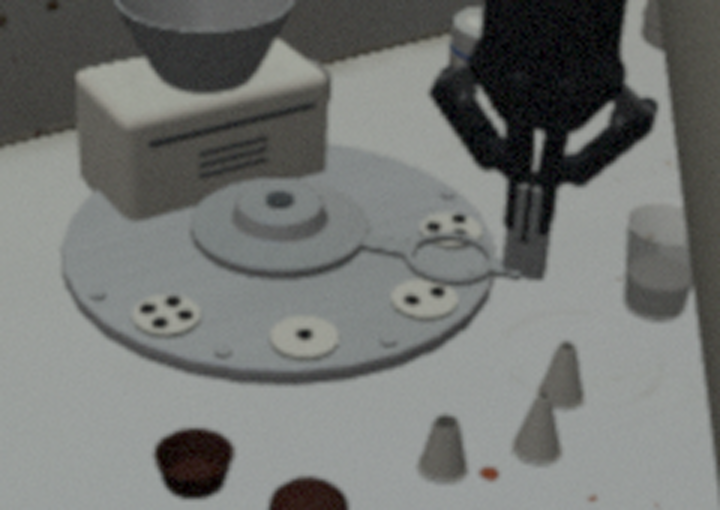

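The dial is turning as planned. The window ring is at about (450,255) in the crop, between the 2- and 3-dot tags, and the bystanders are untouched. I'll continue to just short of the target.

Call:
carry_out --pt "0 0 -0.06 9.5 0.5 0 -1" --pt "0 0 -0.12 19 0.5 0 -1" --pt "0 0 -0.18 28.5 0.5 0 -1" --pt "0 0 -0.24 38 -0.5 0 -1" --pt "0 0 -0.28 44 -1.5 0 -1"

```text
clock: 5.05
position: [499.5, -186.1, 43.8]
ee_rot: [0.957, -0.291, -0.0, -0.0]
contact_force: [-0.9, 0.2, 0.5]
gripper_width: 0.2
grasp_force: 0.4
```

Run:
```python
from h import *
st()
for t,o in((1.06,17),(1.1,17),(1.152,16)): print(rel(*arc(t,off=o)))
for n in("scene","top"):
  im=get_image(n);P=[(C-110*np.array([np.cos(t+YAW),np.sin(t+YAW)])).tolist()+[z] for t,z in((1.152,16),(1.02,22),(1.152,22))]
  uv=[proj(im,p) for p in P];print(n,np.round(uv,1).tolist())
  u,v=np.round(uv[0]).astype(int);cv2.imwrite(f"pics/{n}4.png",cv2.resize(im["color"][v-30:v+30,u-35:u+35],None,fx=8,fy=8,interpolation=cv2.INTER_CUBIC))
a=cv2.imread("pics/scene4.png");b=cv2.imread("pics/top4.png")
cv2.imwrite("pics/both4.png",cv2.resize(np.hstack([a,b]),(800,343)))
```

```text
5.05 ndarray [ 499.5 -186.1   43.8] head [-3.006  0.914  0.   ] F [-0.9  0.2  0.5] w 0.19559323528609238
[0.0, 0.0, -0.042, 7.7, 0.4, -0.2]
[0.0, 0.0, -0.082, 13.9, 0.7, -0.2]
[0.0, 0.0, -0.134, 23.0, 0.6, -0.2]
scene [[330.8, 205.0], [332.0, 206.3], [331.0, 202.3]]
top [[340.9, 191.7], [338.2, 196.8], [341.3, 191.2]]
```

View pics/both4.png

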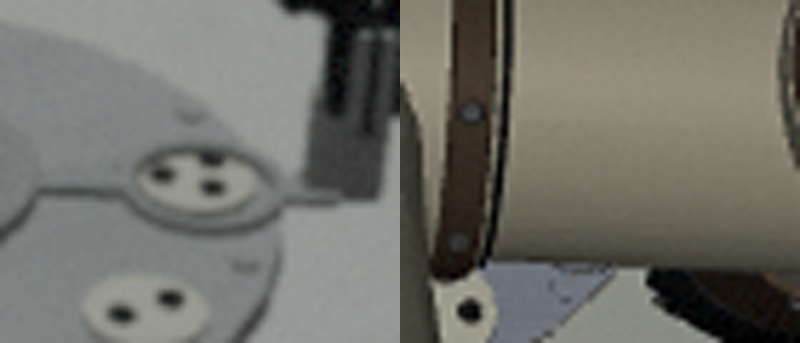

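In the scene view the ring nearly encloses the three-dot tag but still sits a little short of it, towards the 2-dot side. I'll push about 14 mm more, then back off to measure from above.

Call:
carry_out --pt "0 0 -0.03 5 0.5 0 -1" --pt "0 0 -0.06 10 0.5 0 -1" --pt "0 0 -0.082 14 0.5 0 -1" --pt "0 0 -0.082 14 0.5 0 -1"

```text
clock: 5.65
position: [511.8, -193.6, 43.4]
ee_rot: [0.968, -0.251, 0.0, -0.0]
contact_force: [-0.2, 0.3, -0.3]
gripper_width: -0.2
grasp_force: 0.0
```

Run:
```python
from h import *
st();print(rel(*arc(1.152,off=16)))
```

```text
5.65 ndarray [ 511.8 -193.6   43.4] head [-3.041e+00  7.890e-01 -1.000e-03] F [-0.2  0.3 -0.3] w -0.1527913928207667
[-0.0, -0.001, -0.051, 8.5, 1.9, -0.6]
```

Call:
carry_out --pt "0 0 0 -6 0 0 -1" --pt "0 0 0 -15 0 0 -1" --pt "0 0 0 -70 0 -20 -1" --pt "0 0 0 -130 0 -40 -1" --pt "0 0 0 -190 0 -60 -1"

```text
clock: 6.28
position: [344.4, -101.2, 103.1]
ee_rot: [0.968, -0.251, -0.0, 0.0]
contact_force: [0.1, 0.5, 1.7]
gripper_width: -0.0
grasp_force: 0.0
```

Run:
```python
from h import *
st()
a=[]
for n in("scene","top"):
  im=get_image(n);np.save(f"pics/{n}5.npy",im,allow_pickle=True)
  u,v=np.round(proj(im,[552.4,-166,20])).astype(int);print(n,u,v)
  a.append(cv2.resize(im["color"][v-25:v+25,u-25:u+25],None,fx=8,fy=8,interpolation=cv2.INTER_CUBIC))
cv2.imwrite("pics/both5.png",np.hstack(a))
```

```text
6.28 ndarray [ 344.4 -101.2  103.1] head [ 3.041 -0.79  -0.   ] F [0.1 0.5 1.7] w -0.01140493660639058
scene 331 203
top 341 191
```

View pics/both5.png

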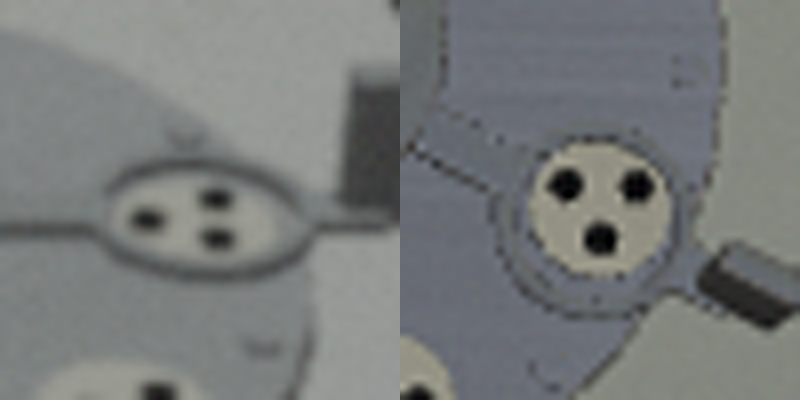

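The top view (right) shows the ring centre at crop (592,223) and the tag centre at (601,209), so the window is still a few mm short.

Run:
```python
from h import *
im=np.load("pics/top5.npy",allow_pickle=True).item()
f=lambda x,y:(341-25+(x+.5)/8-.5,191-25+(y+.5)/8-.5)
r=ray(im,*f(592-400,223),23);t=ray(im,*f(601-400,209),16)
e=ray(im,*f(770-400,262),62)
for n,p in(("ring",r),("tag",t),("tabtop",e)):
    d=C-p[:2];print(n,p.round(1),"r",np.hypot(*d).round(1),"t",round(np.arctan2(d[1],d[0])-YAW,3))
print(rel(*arc(1.08,off=24)))
```

```text
ring [ 547.2 -161.8   23. ] r 108.7 t 1.091
tag [ 552.6 -165.5   16. ] r 109.5 t 1.151
tabtop [ 529.1 -202.5   62. ] r 153.1 t 1.12
[-0.002, -0.0, 0.023, 183.7, -0.6, 60.1]
```

Call:
carry_out --pt "0 0 0 60 0 25 -1" --pt "0 0 0 120 0 45 -1" --pt "0 0 0 165 0 60 -1" --pt "0 0 0 180 0 60 -1" --pt "0 0 0 186 0 60 -1"

```text
clock: 7.0
position: [508.8, -192.3, 42.7]
ee_rot: [0.968, -0.251, -0.0, 0.0]
contact_force: [-0.7, -0.4, 0.6]
gripper_width: 0.2
grasp_force: 0.0
```

Call:
carry_out --pt "0 0 -0.02 4 0.5 0 -1" --pt "0 0 -0.03 7 1 0 -1" --pt "0 0 -0.045 9.5 1.5 0 -1" --pt "0 0 -0.045 11 1.5 0 -1" --pt "0 0 -0.045 11 1.5 0 -1"

```text
clock: 7.62
position: [517.9, -198.9, 43.1]
ee_rot: [0.973, -0.229, 0.0, 0.0]
contact_force: [-0.3, 0.6, -0.6]
gripper_width: 0.0
grasp_force: 0.1
```

Run:
```python
from h import *
st();print(rel(*arc(1.152,off=16)))
```

```text
7.62 ndarray [ 517.9 -198.9   43.1] head [ 3.058e+00 -7.200e-01  1.000e-03] F [-0.3  0.6 -0.6] w 0.03573195951210641
[-0.0, -0.0, -0.006, 0.5, 0.2, -0.9]
```

Call:
carry_out --pt "0 0 0 -6 0 0 -1" --pt "0 0 0 -15 0 0 -1" --pt "0 0 0 -70 0 -20 -1" --pt "0 0 0 -130 0 -40 -1" --pt "0 0 0 -190 0 -60 -1"

```text
clock: 8.25
position: [347.0, -114.2, 102.6]
ee_rot: [0.973, -0.23, -0.0, 0.0]
contact_force: [0.2, 1.5, 1.7]
gripper_width: 0.0
grasp_force: 0.0
```

Run:
```python
from h import *
st()
a=[]
for n in("scene","top"):
  im=get_image(n);np.save(f"pics/{n}6.npy",im,allow_pickle=True)
  u,v=np.round(proj(im,[552.4,-166,20])).astype(int)
  a.append(cv2.resize(im["color"][v-25:v+25,u-25:u+25],None,fx=8,fy=8,interpolation=cv2.INTER_CUBIC))
cv2.imwrite("pics/both6.png",np.hstack(a))
```

```text
8.25 ndarray [ 347.  -114.2  102.6] head [ 3.057e+00 -7.210e-01 -1.000e-03] F [0.2 1.5 1.7] w 0.020429838767179968
```

View pics/both6.png

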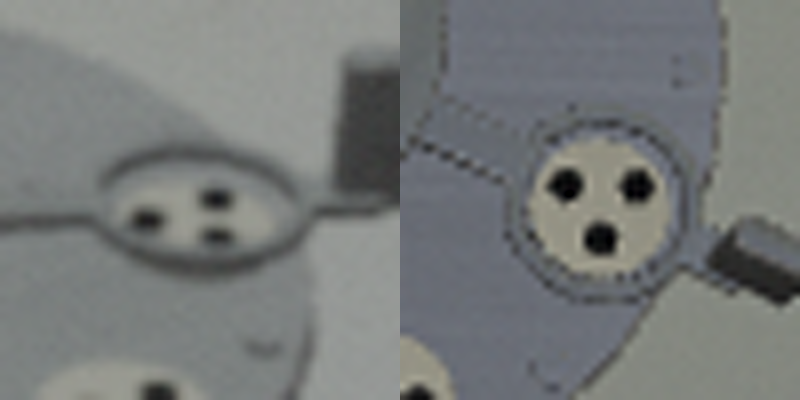

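In the top view the ring centre is now about (603,206). With the 4–6 px parallax from the ring's height, it should be (604,205) when concentric with the tag at (601,209), so the window is centred to about 0.5 mm. I'll lift clear and check the bystanders.

Call:
carry_out --pt "0 0 0 -20 0 -50 -1" --pt "0 0 0 -20 -40 -90 -1" --pt "0 0 0 -20 -40 -100 -1" --pt "0 0 0 -20 -40 -100 -1" --pt "0 0 0 -20 -40 -100 -1"

```text
clock: 8.98
position: [347.7, -70.5, 201.0]
ee_rot: [0.973, -0.23, -0.002, 0.001]
contact_force: [-0.7, -0.6, 0.2]
gripper_width: 0.3
grasp_force: 0.0
```

Run:
```python
from h import *
st()
im=get_image("scene");a=cv2.imread("pics/scene0.png")
for n,(x0,y0,x1,y1) in dict(shells=(225,265,302,315),nozzles=(315,238,380,295),cup=(384,195,420,240)).items():
    A,B=a[y0:y1,x0:x1].astype(float),im["color"][y0:y1,x0:x1].astype(float)
    (dx,dy),r=cv2.phaseCorrelate(A.mean(2),B.mean(2));print(n,round(dx,2),round(dy,2),round(r,2),np.abs(A-B).mean().round(1))
```

```text
8.97 ndarray [347.7 -70.5 201. ] head [ 3.056 -0.722 -0.005] F [-0.7 -0.6  0.2] w 0.31280646338017926
shells -0.0 -0.04 0.9 5.9
nozzles -0.05 0.1 0.85 7.5
cup -0.13 0.57 0.95 5.5
```

```bash
python3 -c "
from bench import *
print(job_done())"
```

```text
the job is handed in; nothing more can be done
None
```

The dial's sight window is centred over the three-dot tag (about 0.5 mm off in the top view), the hand is clear, the nozzles, shells and cup stand where they were, and the job is handed in at about 9 s.

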